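Sort loose RF connectors into the trays of their kind

TASK

Put away the four loose coaxial parts from the bench: set each one in the grey tray that already holds a part of the same kind, standing or lying flat on the tray floor as it does now (both adaptors upright on their nuts, the attenuator and the tee lying flat), not on top of another part. Leave the three parts that are already in the trays where they are.

Things in the scene. Friction and masses are not known exactly. Their poses are not given: they have to be found in the camera images.
- tray_attenuator: the tray with the sample attenuator in it; one of three like grey open trays, fixed to the bench in any order: 120 mm along its x, 95 mm along y, 17 mm high, walls 3 mm, floor 6 mm thick, no dividers, a paper card on the outside of the -x wall. Origin: centre of the underside, z up. The sample sits at x = +33 to +40 mm, |y| up to 15 mm; the rest of the floor is free.
- tray_tee: the tray with the sample tee in it; one of three like grey open trays, fixed to the bench in any order: 120 mm along its x, 95 mm along y, 17 mm high, walls 3 mm, floor 6 mm thick, no dividers, a paper card on the outside of the -x wall. Origin: centre of the underside, z up. The sample sits at x = +33 to +40 mm, |y| up to 15 mm; the rest of the floor is free.
- tray_adaptor: the tray with the sample adaptor in it; one of three like grey open trays, fixed to the bench in any order: 120 mm along its x, 95 mm along y, 17 mm high, walls 3 mm, floor 6 mm thick, no dividers, a paper card on the outside of the -x wall. Origin: centre of the underside, z up. The sample sits at x = +33 to +40 mm, |y| up to 15 mm; the rest of the floor is free.
- sample_attenuator: sample of its kind: fixed attenuator, silver-grey: a bar lying on its side, 65 mm long along its own y, 22 mm wide along x, 19 mm high, stepped round ends with a thicker hexagonal middle. Origin: centre of the underside; z up. Already in its tray at the start; stays there. It lies across the tray, its length along the tray's y (within 0.1 rad).
- sample_tee: sample of its kind: silver-grey T-shaped coaxial tee piece lying flat, 14 mm high: a round bar 34 mm long along its own y with its centreline at x = +8 mm, and a round stem from it to x = -14 mm (29 mm over all along x; both 14 mm thick). Origin: on the underside, 14 mm from the stem's end; z up. Already in its tray at the start; stays there.
- sample_adaptor: sample of its kind: silver-grey coaxial adaptor standing upright on its nut: stepped round part, 20 mm across at the foot (the thick nut), narrower above, 36 mm high. Origin: centre of the underside; z up along its axis. Already in its tray at the start; stays there.
- attenuator: loose on the bench: fixed attenuator, silver-grey: a bar lying on its side, 65 mm long along its own y, 22 mm wide along x, 19 mm high, stepped round ends with a thicker hexagonal middle. Origin: centre of the underside; z up. 60 g.
- tee: loose on the bench: silver-grey T-shaped coaxial tee piece lying flat, 14 mm high: a round bar 34 mm long along its own y with its centreline at x = +8 mm, and a round stem from it to x = -14 mm (29 mm over all along x; both 14 mm thick). Origin: on the underside, 14 mm from the stem's end; z up. 35 g.
- adaptor_1: loose on the bench: silver-grey coaxial adaptor standing upright on its nut: stepped round part, 20 mm across at the foot (the thick nut), narrower above, 36 mm high. Origin: centre of the underside; z up along its axis. 45 g.
- adaptor_2: second loose one, same as adaptor_1: silver-grey coaxial adaptor standing upright on its nut: stepped round part, 20 mm across at the foot (the thick nut), narrower above, 36 mm high. Origin: centre of the underside; z up along its axis. 45 g.

How it is judged:
By the outcome, as a careful person would: the job done as asked, in the order asked, and still so for the second after the job is handed in, with the robot touching nothing.
It also fails if it takes over 96 s, if anything falls off the work surface, if the arm or the gripper's body presses on something with over 40 N, if the wrist force passes 120 N, or if a joint passes its speed limit or range.

ROBOT

A 6-joint arm with a two-finger parallel gripper is mounted at the origin on a cart in front of the work surface, level with it; the furniture and walls round the work are solid. World frame = base frame: x ahead of the robot, y to its left, z up, the work surface at z = 0. Lengths are in m, angles in rad, forces in N, time in s.
With the tool pointing down it reaches from about 0.375 to 0.9 m from the base axis. Payload 3.1 kg.
Tool frame: the origin (TCP) lies between the finger pads; the fingertips stand 17 mm ahead of it and the grasp point (between the pads) lies 2 mm behind it (robot.nose_length is the distance from the TCP to the fingertips, in m); z points along the fingers, y is the line along which they close (so a half turn about z gives the same grasp; the last joint's range is limited). The gripper opens to 87 mm and grips with 3 to 60 N. Pads are 19 mm wide; open, the fingers measure 117 mm over their backs; the gripper's body (75 mm by 190 mm) begins 51 mm behind the grasp point.
Start: joints at [-1.321, 0.527, 1.433, -0, 1.181, -0.178], TCP at [0.259, -0.569, 0.204] pointing down, gripper open.
Joint ranges: [-3.08, 3.08], [-0.75, 2.2], [0.22, 2.44], [-1.43, 4.57], [0, 2.65], [-2.85, 2.85]. Speed limits (rad/s): [2.79, 2.79, 3.14, 3.14, 3.14, 3.14].

INTERFACE

Orientations are given as a unit quaternion [x, y, z, w].
In Python, from rig import robot, cams gives the robot as it stands.
- The arm moves only by the shell command python3 -m pendant 'ROWS' [FORCE]. ROWS is JSON, a list of rows, each an object with "jaw": the opening, from 0 (shut) to 1 (fully open); "linear": the shift along the tool's x, y, z in cm, a list of three; "twist": the turn about the tool's z in degrees. A call has 1 to 12 rows; each row shifts and turns the commanded pose from where the row before left it, along the tool's axes as they then stand; what a row does not reach is not made up. A row lasts 1/12 s, in which the tool goes at most 41.7 mm and 7.16 degrees, less where a joint would pass 70% of its speed; a pose out of reach is approached as far as the arm can. A call is refused whole if a number of a shift passes 4.17 or a number of a turn 7.16, either way. A call with a gripper value outside its range is refused whole. The fingers move at their own pace and stop on an object; FORCE is the grip in N (left out, the last holds). Time passes only in rows, so rows that do not move let the fingers close. It gives the time, the measured TCP pose, the force, the opening and the grip force at its end, in the units of the state.
- robot.get_obs(): the state, without advancing time (a new reading comes with each control period).
- cams.camera(name): name is "scene" or "top" or "wrist"; returns a dict with "color" (480x640x3 uint8, blue, green, red), "depth" (480x640 float32, m along the optical axis (not along the pixel's ray), 0 where there is no reading), "fov_y" (degrees; the focal length in pixels is half the picture's height over the tangent of half this angle, whatever the lens; pixels are square), "cx", "cy" (the principal point, pixels), "view" (4x4, takes a point from world to camera coordinates). Camera axes: x right, y down, z forward; pixel columns grow to the right and rows downward; lengths in m; the calibration is good to about 2 mm. A picture is of the moment at which its call begins.
- robot.hand_in(): hands the job in; it is judged then, once.
The state is a dict: "time": time; "q": joint angles; "joint_velocities": joint speeds; "joint_torque": joint torques, N m; "position": TCP position; "tool_rot": TCP orientation; "ft_force": force on the tool from outside, world axes, zero at the start; "moment": the same for the moment, N m; "grip_width": finger opening in m; "grip_force": force on a finger pad.
Only numpy, scipy, OpenCV 4.12 (cv2) and the standard library are available. Lean on these libraries where they do the work, as an engineer would, in place of code of your own. Each camera call takes 0.05 s, during which the arm holds its last target. There are 200 camera calls.

## Working session

There is one attempt and no reset: what is moved stays moved. The work goes in short steps, Python scripts to look and compute and a shell command to move; the robot and the scene stay as the last step left them, time stands still between calls to the robot, and variables do not carry over. Pictures are saved under pics/ and viewed, at most 14 in all, crops included, and the job is handed in when it is done.

```bash
ls; mkdir -p pics; python3 - <<'E'
from rig import robot,cams
import cv2,numpy as np
print(robot.get_obs())
for n in ["top","scene"]:
    c=cams.camera(n); cv2.imwrite(f"pics/{n}0.png",c["color"]); np.savez(f"{n}0.npz",**c)
    print(n,c["fov_y"],c["cx"],c["cy"],c["view"].round(3).tolist())
E
```

```text
pics
{'time': 0.0, 'q': array([-1.32150217e+00,  5.28412313e-01,  1.43386120e+00,  3.89857628e-06,
        1.18136930e+00, -1.78485741e-01]), 'joint_velocities': array([ 0.00037905,  0.00189805, -0.00065386, -0.00182573, -0.00151993,
       -0.00132803]), 'joint_torque': array([ 2.65023664e-04, -4.40037704e+01, -1.76593834e+01,  6.33148011e-02,
        5.82917745e-02, -1.70504159e-04]), 'position': array([ 0.2591335 , -0.56793809,  0.20311781]), 'tool_rot': array([ 9.77212263e-01,  2.12261967e-01, -3.44832302e-05, -1.02450469e-03]), 'ft_force': array([-1.20252508,  0.0860772 ,  0.54380976]), 'moment': array([0.03015002, 0.00772904, 0.00052557]), 'grip_force': 0.0, 'grip_width': 0.08699684855485895}
top 46.982164315730614 325.8913786422012 244.53499848821792 [[0.018, -1.0, 0.02, 0.197], [-0.986, -0.021, -0.164, 0.512], [0.164, -0.017, -0.986, 0.831], [0.0, 0.0, 0.0, 1.0]]
scene 49.96359637892446 315.6951397169079 242.11016897853048 [[-0.52, -0.854, 0.001, 0.458], [-0.753, 0.458, -0.472, 0.3], [0.403, -0.246, -0.881, 0.732], [0.0, 0.0, 0.0, 1.0]]
```

View pics/top0.png

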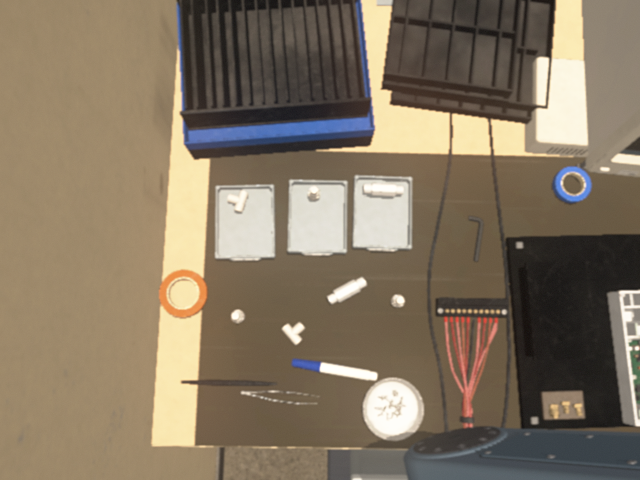

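View pics/scene0.png

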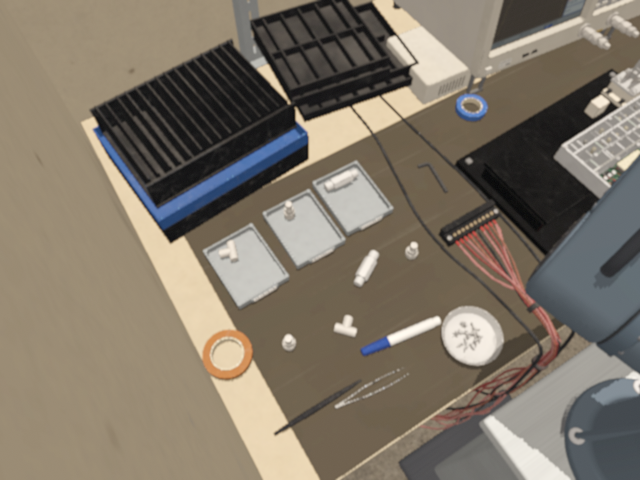

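The top view shows the tee tray at left (245,222), the adaptor tray at (317,217) and the attenuator tray at (382,213). The loose parts are the attenuator (347,291), adaptors (238,316) and (398,300), and the tee (293,333). The scene view agrees.

```bash
cat > h.py <<'E'
import numpy as np,cv2
def ray(c,uv,z):
    f=240/np.tan(np.radians(float(c["fov_y"]))/2); V=np.array(c["view"])
    uv=np.atleast_2d(uv).astype(float); R=V[:3,:3]; o=-R.T@V[:3,3]
    d=np.c_[(uv[:,0]-c["cx"])/f,(uv[:,1]-c["cy"])/f,np.ones(len(uv))]@R
    return o+d*((z-o[2])/d[:,2])[:,None]
def cloud(c):
    f=240/np.tan(np.radians(float(c["fov_y"]))/2); V=np.array(c["view"])
    v,u=np.mgrid[:480,:640]; d=c["depth"]
    P=np.stack([(u-c["cx"])/f*d,(v-c["cy"])/f*d,d],-1)
    return (P-V[:3,3])@V[:3,:3]
def blobs(c,thr,lo,hi):
    g=c["color"]; hsv=cv2.cvtColor(g,cv2.COLOR_BGR2HSV)
    m=((hsv[...,2]>thr)&(hsv[...,1]<60)).astype(np.uint8)
    n,L,st,ce=cv2.connectedComponentsWithStats(m)
    return [(L==i,st[i],ce[i]) for i in range(1,n) if lo<st[i][4]<hi]
E
python3 - <<'E'
from h import *
for n in ["top","scene"]:
    c=dict(np.load(n+"0.npz")); W=cloud(c)
    for thr in (150,215):
      print(n,thr)
      for m,s,ce in blobs(c,thr,60,6000):
        P=W[m&(c["depth"]>0)]
        x,y=np.median(P[:,:2],0)
        if not(.2<x<.75 and -.1<y<.5): continue
        z=np.percentile(P[:,2],[5,50,95])
        r=cv2.minAreaRect(np.argwhere(m)[:,::-1].astype(np.float32))
        b=ray(c,cv2.boxPoints(r),0.017 if s[4]>1000 else .01)
        e=[np.linalg.norm(b[0]-b[1]),np.linalg.norm(b[1]-b[2])]
        print(ce.round(1),s[4],"ray z.01",ray(c,ce,.01)[0,:2].round(4),"depth z",z.round(3),"rect ctr",b.mean(0)[:2].round(4),"size",np.round(e,4),"edge dir deg",np.degrees(np.arctan2(*(b[1]-b[0])[[1,0]])).round(1))
E
```

```text
top 150
[382.2 212.9] 4178 ray z.01 [0.5679 0.1141] depth z [0.003 0.007 0.023] rect ctr [0.5669 0.1146] size [0.127 0.097] edge dir deg -0.2
[317.3 217.2] 4273 ray z.01 [0.5583 0.2211] depth z [0.003 0.006 0.018] rect ctr [0.5574 0.2212] size [0.1264 0.0976] edge dir deg 0.4
[244.3 222.2] 4410 ray z.01 [0.5472 0.3406] depth z [0.003 0.006 0.018] rect ctr [0.5468 0.3401] size [0.0984 0.1263] edge dir deg -88.6
[346.8 290. ] 520 ray z.01 [0.4393 0.1711] depth z [0.003 0.016 0.02 ] rect ctr [0.4395 0.1711] size [0.0688 0.0224] edge dir deg -59.9
[397.7 300.5] 139 ray z.01 [0.4241 0.0889] depth z [0.003 0.021 0.037] rect ctr [0.4249 0.0883] size [0.0194 0.0193] edge dir deg -88.9
[237.6 316. ] 135 ray z.01 [0.3945 0.3448] depth z [0.004 0.022 0.037] rect ctr [0.3945 0.345 ] size [0.0188 0.0193] edge dir deg -43.2
[293.4 331.9] 290 ray z.01 [0.3711 0.2552] depth z [0.004 0.012 0.015] rect ctr [0.3734 0.2536] size [0.029 0.036] edge dir deg -43.9
[347.8 371.4] 626 ray z.01 [0.3112 0.168 ] depth z [0.002 0.014 0.017] rect ctr [0.3111 0.1673] size [0.0167 0.0923] edge dir deg -8.8
[392.8 40
[... 4264 characters left out ...]
dir deg -60.5
[470.3 337.8] 1683 ray z.01 [0.255 0.1  ] depth z [0.002 0.005 0.008] rect ctr [0.2555 0.1025] size [0.0789 0.0791] edge dir deg -121.3
[345.8 326. ] 191 ray z.01 [0.3717 0.255 ] depth z [0.011 0.014 0.016] rect ctr [0.3745 0.2521] size [0.0269 0.0334] edge dir deg -47.6
[413.3 329.7] 441 ray z.01 [0.3116 0.1679] depth z [0.012 0.015 0.018] rect ctr [0.3115 0.1661] size [0.0896 0.0132] edge dir deg -98.4
[227.6 355.8] 638 ray z.01 [0.4257 0.4352] depth z [-0.002  0.     0.011] rect ctr [0.4267 0.4352] size [0.0439 0.0445] edge dir deg -53.0
[263.9 428.4] 5104 ray z.01 [0.3041 0.4384] depth z [-0.002  0.     0.003] rect ctr [0.3072 0.439 ] size [0.0686 0.195 ] edge dir deg -91.6
```

Both views and the depth agree within about 2 mm. I'll refine the adaptor tops and tray edges from the depth, and make a helper that works out the moves.

```bash
cat > go.py <<'E'
import sys,numpy as np
from rig import robot
from scipy.spatial.transform import Rotation as Ro
o=robot.get_obs(); R=Ro.from_quat(o["tool_rot"]).as_matrix(); p=o["position"]
yaw=np.degrees(np.arctan2(R[1,0],R[0,0]))
def to(x,y,z,a=None):
    a=yaw if a is None else a
    d=(R.T@(np.array([x,y,z])-p))*100
    t=-((a-yaw+180)%360-180)
    print(f"t={o['time']:.2f} pos {p.round(4)} yaw {yaw:.1f} q6 {o['q'][5]:.2f} w {o['grip_width']:.4f} F {o['ft_force'].round(1)} | shift cm (current axes) {d.round(2)} twist {t:.1f}; tilt {R[:2,2].round(3)}")
if __name__=="__main__": to(*map(float,sys.argv[1:]))
E
python3 - <<'E'
from h import *
for n in ["top","scene"]:
    c=dict(np.load(n+"0.npz")); W=cloud(c); X,Y,Z=[W[...,i] for i in range(3)]
    ok=c["depth"]>0
    for nm,x,y in [("ad2",.426,.087),("ad1",.396,.345),("sad",.6,.22)]:
        for zl,zh in [(.008,.5),(.032 if nm!="sad" else .038,.5)]:
            m=ok&(np.hypot(X-x,Y-y)<.03)&(Z>zl+(.015 if nm=="sad" and zl<.03 else 0))&(Z<zh); P=W[m]
            print(n,nm,zl,len(P),"mid-extent",((P.min(0)+P.max(0))/2)[:2].round(4),"mean",P.mean(0).round(4),"ext",(np.ptp(P,axis=0)).round(3))
    for x,y in [(.568,.114),(.558,.221),(.548,.34)]:
        m=ok&(abs(X-x)<.075)&(abs(Y-y)<.055)&(Z>.012)&(Z<.020); P=W[m][:,:2].astype(np.float32)
        r=cv2.minAreaRect(P); print("rim",np.round(r[0],4),np.round(r[1],4),round(r[2],1))
    m=ok&(X>.6)&(X<.75)&(Y>.05)&(Y<.42)&(Z>.05); print("bin minx",X[m].min() if m.any() else None, Z[m].max() if m.any() else None)
E
python3 go.py .44 .1708 .15 120
```

```text
top ad2 0.008 126 mid-extent [0.4239 0.0903] mean [0.4232 0.0917 0.0237] ext [0.018 0.02  0.03 ]
top ad2 0.032 40 mid-extent [0.4232 0.0905] mean [0.4237 0.0906 0.0357] ext [0.01  0.01  0.007]
top ad1 0.008 130 mid-extent [0.3874 0.3452] mean [0.394  0.3442 0.0236] ext [0.033 0.019 0.031]
top ad1 0.032 41 mid-extent [0.3951 0.3453] mean [0.3947 0.3453 0.0356] ext [0.009 0.01  0.007]
top sad 0.008 82 mid-extent [0.595  0.2282] mean [0.5949 0.2283 0.0352] ext [0.016 0.015 0.022]
top sad 0.038 41 mid-extent [0.5968 0.2289] mean [0.5965 0.2288 0.0417] ext [0.012 0.01  0.006]
rim [0.5677 0.1151] [0.0955 0.1246] 89.1
rim [0.5582 0.222 ] [0.0949 0.124 ] 89.8
rim [0.547  0.3402] [0.1239 0.0958] 2.6
bin minx 0.6555285573236365 0.15049315462953555
scene ad2 0.008 145 mid-extent [0.4183 0.0899] mean [0.4209 0.0936 0.0234] ext [0.027 0.023 0.03 ]
scene ad2 0.032 38 mid-extent [0.4226 0.0911] mean [0.423  0.0915 0.036 ] ext [0.01  0.011 0.006]
scene ad1 0.008 151 mid-extent [0.3924 0.3464] mean [0.3911 0.3474 0.0243] ext [0.017 0.019 0.032]
scene ad1 0.032 48 mid-extent [0.3942 0.3461] mean [0.3936 0.3462 0.0362] ext [0.011 0.011 0.007]
scene sad 0.008 91 mid-extent [0.5942 0.2292] mean [0.5941 0.2303 0.034 ] ext [0.013 0.017 0.022]
scene sad 0.038 35 mid-extent [0.5953 0.2293] mean [0.5955 0.2294 0.0418] ext [0.011 0.01  0.006]
rim [0.5675 0.1161] [0.0962 0.1261] 89.2
rim [0.5575 0.222 ] [0.1246 0.0966] 0.2
rim [0.546  0.3405] [0.1249 0.0953] 2.7
bin minx 0.6536847823249078 0.1499596708138753
t=0.10 pos [ 0.2591 -0.568   0.2032] yaw 24.5 q6 -0.18 w 0.0869 F [ 1.   0.9 -0.1] | shift cm (current axes) [ 47.1  -59.7    5.45] twist -95.5; tilt [-0.001  0.002]
```

Tray centres are near (.569,.115), (.559,.222) and (.549,.340), and the adaptors near (.423,.091) and (.394,.346). The bin front is at x=.654. First I'll fly to a point above the attenuator.

```bash
python3 -m pendant '[{"jaw":1,"linear":[2.81,-2.79,0.2],"twist":0},{"jaw":1,"linear":[2.81,-2.79,0.2],"twist":0},{"jaw":1,"linear":[2.81,-2.79,0.2],"twist":0},{"jaw":1,"linear":[2.81,-2.79,0.2],"twist":0},{"jaw":1,"linear":[2.81,-2.79,0.2],"twist":0},{"jaw":1,"linear":[2.81,-2.79,0.2],"twist":0},{"jaw":1,"linear":[2.81,-2.79,0.2],"twist":0},{"jaw":1,"linear":[2.81,-2.79,0.2],"twist":0},{"jaw":1,"linear":[2.81,-2.79,0.2],"twist":0},{"jaw":1,"linear":[2.81,-2.79,0.2],"twist":0},{"jaw":1,"linear":[0,0,0],"twist":0}]'; python3 go.py .44 .1708 .15 120
```

```text
time: 1.02
position: [0.3988, -0.1907, 0.1833]
tool_rot: [0.977, 0.215, -0.001, -0.003]
ft_force: [-1.6, -0.7, -0.3]
grip_width: 0.0872
grip_force: 0.0
t=1.02 pos [ 0.3988 -0.1907  0.1833] yaw 24.9 q6 0.43 w 0.0872 F [-1.6 -0.7 -0.3] | shift cm (current axes) [ 18.96 -31.04   3.52] twist -95.1; tilt [-0.003  0.006]
```

```bash
python3 -m pendant '[{"jaw":1,"linear":[1.9,-3.1,0.3],"twist":0},{"jaw":1,"linear":[1.9,-3.1,0.3],"twist":0},{"jaw":1,"linear":[1.9,-3.1,0.3],"twist":0},{"jaw":1,"linear":[1.9,-3.1,0.3],"twist":0},{"jaw":1,"linear":[1.9,-3.1,0.3],"twist":0},{"jaw":1,"linear":[1.9,-3.1,0.3],"twist":0},{"jaw":1,"linear":[1.9,-3.1,0.3],"twist":0},{"jaw":1,"linear":[1.9,-3.1,0.3],"twist":0},{"jaw":1,"linear":[1.9,-3.1,0.3],"twist":0},{"jaw":1,"linear":[1.9,-3.1,0.3],"twist":0}]' && python3 -m pendant '[{"jaw":1,"linear":[0,0,0],"twist":-7.1},{"jaw":1,"linear":[0,0,0],"twist":-7.1},{"jaw":1,"linear":[0,0,0],"twist":-7.1},{"jaw":1,"linear":[0,0,0],"twist":-7.1},{"jaw":1,"linear":[0,0,0],"twist":-7.1},{"jaw":1,"linear":[0,0,0],"twist":-7.1},{"jaw":1,"linear":[0,0,0],"twist":-7.1},{"jaw":1,"linear":[0,0,0],"twist":-7.1},{"jaw":0.8,"linear":[0,0,0],"twist":-7.1},{"jaw":0.6,"linear":[0,0,0],"twist":-7.1},{"jaw":0.6,"linear":[0,0,0],"twist":-7.1},{"jaw":0.6,"linear":[0,0,0],"twist":-7.1}]'; python3 - <<'E'
from rig import robot,cams
import cv2,numpy as np
c=cams.camera("wrist"); cv2.imwrite("pics/w1.png",c["color"]); np.savez("w1.npz",**c)
E
python3 go.py .44 .1708 .15 120
```

```text
time: 1.85
position: [0.4435, 0.1641, 0.1538]
tool_rot: [0.977, 0.212, -0.0, 0.0]
ft_force: [2.2, -1.1, -0.6]
grip_width: 0.0873
grip_force: 0.0
time: 2.85
position: [0.4436, 0.1623, 0.1538]
tool_rot: [0.573, 0.819, -0.0, -0.0]
ft_force: [-0.0, 0.7, 0.4]
grip_width: 0.0679
grip_force: 0.0
t=2.90 pos [0.4435 0.1622 0.1538] yaw 110.3 q6 -0.24 w 0.0642 F [ 0.2  0.5 -0.6] | shift cm (current axes) [ 0.93 -0.03  0.38] twist -9.7; tilt [-0.001 -0.   ]
```

View pics/w1.png

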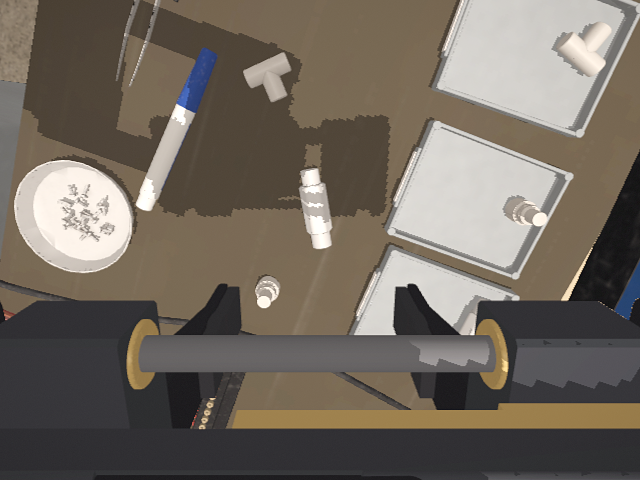

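The wrist view shows the attenuator at (315,208), the tee at (270,76), an adaptor at (266,291) and the trays at right. I'll cross-check the positions from this closer view.

```bash
python3 - <<'E'
from h import *
c=dict(np.load("w1.npz")); W=cloud(c); X,Y,Z=[W[...,i] for i in range(3)]; ok=c["depth"]>0
for nm,x,y,r,zl in [("att",.44,.171,.045,.007),("tee",.371,.255,.03,.005),("ad2",.423,.091,.02,.03),("ad2nut",.423,.091,.02,.004),("sad",.596,.229,.02,.038)]:
    m=ok&(np.hypot(X-x,Y-y)<r)&(Z>zl)&(Z<.05); P=W[m]
    rr=cv2.minAreaRect(P[:,:2].astype(np.float32))
    print(nm,len(P),"rect",np.round(rr[0],4),np.round(rr[1],4),round(rr[2],1),"mean",P.mean(0).round(4),"zmax",P[:,2].max().round(3))
E
```

```text
att 1821 rect [0.4389 0.1719] [0.0217 0.0653] 29.7 mean [0.4385 0.1732 0.016 ] zmax 0.021
tee 1290 rect [0.371  0.2587] [0.0378 0.0572] 82.7 mean [0.3718 0.2556 0.0123] zmax 0.016
ad2 165 rect [0.4237 0.0906] [0.0106 0.0107] 29.8 mean [0.4237 0.0911 0.035 ] zmax 0.037
ad2nut 586 rect [0.4209 0.0921] [0.035 0.028] 3.8 mean [0.4233 0.094  0.0213] zmax 0.037
sad 198 rect [0.5967 0.2283] [0.0108 0.0106] 42.6 mean [0.5964 0.2283 0.0412] zmax 0.044
```

```bash
python3 -m pendant '[{"jaw":0.55,"linear":[1.0,-0.1,2.0],"twist":0},{"jaw":0.55,"linear":[0,0,3.5],"twist":-5},{"jaw":0.55,"linear":[0,0,3.5],"twist":-4.7},{"jaw":0.55,"linear":[0,0,0],"twist":0},{"jaw":0.55,"linear":[0,0,0],"twist":0},{"jaw":0.55,"linear":[0,0,0],"twist":0}]'; python3 go.py .4392 .1715 .020 120
```

```text
time: 3.4
position: [0.44, 0.1717, 0.065]
tool_rot: [0.506, 0.863, 0.0, 0.0]
ft_force: [0.3, 0.7, 0.5]
grip_width: 0.048
grip_force: 0.0
t=3.40 pos [0.44   0.1717 0.065 ] yaw 119.2 q6 -0.38 w 0.0480 F [0.3 0.7 0.5] | shift cm (current axes) [ 0.03 -0.09  4.5 ] twist -0.8; tilt [0.001 0.   ]
```

```bash
python3 -m pendant '[{"jaw":0.55,"linear":[0,-0.1,1.5],"twist":-0.8},{"jaw":0.55,"linear":[0,0,1.5],"twist":0},{"jaw":0.55,"linear":[0,0,1.0],"twist":0},{"jaw":0.55,"linear":[0,0,0.5],"twist":0},{"jaw":0.55,"linear":[0,0,0],"twist":0},{"jaw":0.1,"linear":[0,0,0],"twist":0},{"jaw":0.1,"linear":[0,0,0],"twist":0},{"jaw":0.1,"linear":[0,0,0],"twist":0},{"jaw":0.1,"linear":[0,0,0],"twist":0},{"jaw":0.1,"linear":[0,0,0],"twist":0},{"jaw":0.1,"linear":[0,0,0],"twist":0},{"jaw":0.1,"linear":[0,0,0],"twist":0}]' 15; python3 go.py .551 .115 .10 180
```

```text
time: 4.4
position: [0.4383, 0.1713, 0.0191]
tool_rot: [0.498, 0.867, 0.0, 0.0]
ft_force: [-0.3, 0.3, 0.2]
grip_width: 0.0121
grip_force: 0.0
t=4.40 pos [0.4383 0.1713 0.0191] yaw 120.2 q6 -0.39 w 0.0121 F [-0.3  0.3  0.2] | shift cm (current axes) [-10.53   6.9   -8.09] twist -59.8; tilt [0. 0.]
```

```bash
python3 - <<'E'
from rig import robot,cams
import cv2,numpy as np
c=cams.camera("wrist"); t=cams.camera("top"); s=cams.camera("scene")
a=cv2.resize(t["color"][230:370,220:440],None,fx=2.5,fy=2.5); b=cv2.resize(s["color"][180:370,270:470],None,fx=2,fy=2)
h=min(a.shape[0],b.shape[0]); cv2.imwrite("pics/c1.png",np.hstack([a[:h,:400],b[:h,:400]])); cv2.imwrite("pics/w2.png",c["color"])
o=robot.get_obs(); print(o["grip_width"],o["grip_force"])
E
```

```text
0.009565828189386312 0.0
```

View pics/w2.png

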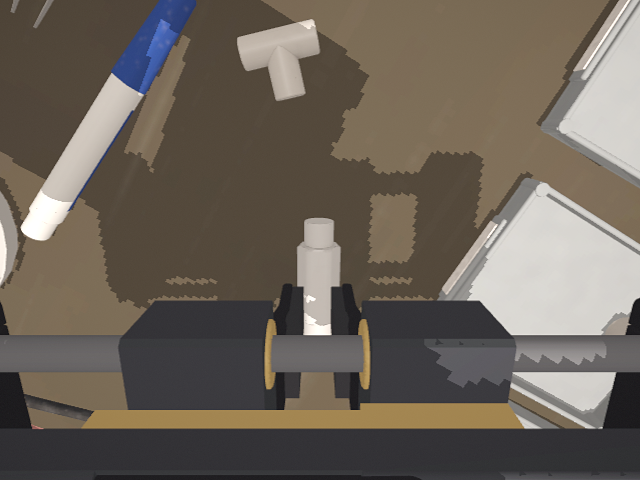

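View pics/c1.png

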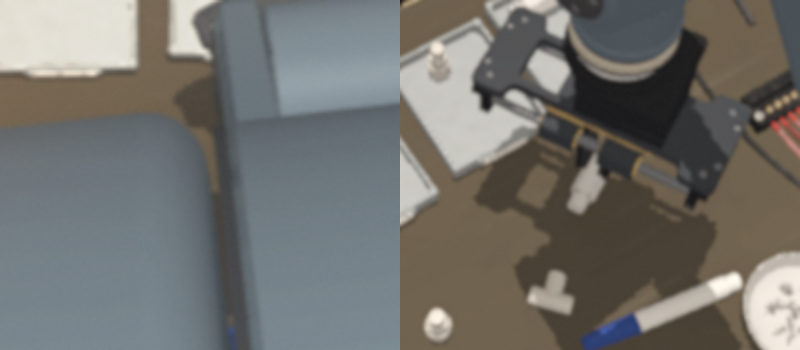

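The wrist view shows the attenuator running ahead of the fingers to (318,220), while the width is down to 9.6 mm with no force. I'll measure where the part is relative to the fingers.

```bash
python3 - <<'E'
from h import *
from rig import robot,cams
from scipy.spatial.transform import Rotation as Ro
o=robot.get_obs(); R=Ro.from_quat(o["tool_rot"]).as_matrix(); p=o["position"]
print(p,o["grip_width"],o["grip_force"])
c=cams.camera("wrist"); np.savez("w2.npz",**c); T=(cloud(c)-p)@R*1000  # tool frame mm
for v in range(210,340,10):
    row=T[v,270:370]; print(v,"centre",row[48].round(0),"px of part:",[ (int(270+i[0]),int(270+i[-1])) for i in [np.where(row[:,2]<row[:,2].max()-4)[0]] if len(i)], "y ext",[ (row[i[0],1].round(0),row[i[-1],1].round(0)) for i in [np.where(row[:,2]<15)[0]] if len(i)])
E
```

```text
[0.43828155 0.1712686  0.01899303] 0.009565828189386312 0.0
210 centre [36.  1. 17.] px of part: [] y ext [(np.float64(-20.0), np.float64(24.0))]
220 centre [33.  1. 10.] px of part: [(305, 332)] y ext [(np.float64(-5.0), np.float64(23.0))]
230 centre [29.  1.  4.] px of part: [(304, 333)] y ext [(np.float64(-13.0), np.float64(9.0))]
240 centre [25.  1.  3.] px of part: [(291, 350)] y ext [(np.float64(-17.0), np.float64(1.0))]
250 centre [20.  1.  1.] px of part: [(297, 339)] y ext [(np.float64(-11.0), np.float64(17.0))]
260 centre [15.  1.  1.] px of part: [(297, 343)] y ext [(np.float64(-17.0), np.float64(1.0))]
270 centre [11.  1. -1.] px of part: [(297, 339)] y ext [(np.float64(-9.0), np.float64(12.0))]
280 centre [5. 1. 0.] px of part: [(297, 339)] y ext [(np.float64(-9.0), np.float64(12.0))]
290 centre [ 0.  1. -0.] px of part: [(284, 367)] y ext [(np.float64(-13.0), np.float64(1.0))]
300 centre [-5.  1.  1.] px of part: [(282, 351)] y ext [(np.float64(-13.0), np.float64(14.0))]
310 centre [-11.   1.   0.] px of part: [(270, 369)] y ext [(np.float64(-10.0), np.float64(12.0))]
320 centre [-16.   1.   0.] px of part: [(270, 369)] y ext [(np.float64(-9.0), np.float64(12.0))]
330 centre [-23.   1.   2.] px of part: [(270, 369)] y ext [(np.float64(-9.0), np.float64(11.0))]
```

The part is centred on the TCP (its end is at +33 mm) and 21 mm wide. So the fingers should be stopped by it. I'll let them close fully and read the force.

```bash
python3 -m pendant '[{"jaw":0,"linear":[0,0,0],"twist":0},{"jaw":0,"linear":[0,0,0],"twist":0},{"jaw":0,"linear":[0,0,0],"twist":0},{"jaw":0,"linear":[0,0,0],"twist":0}]' 15; python3 - <<'E'
from h import *
from rig import robot
from scipy.spatial.transform import Rotation as Ro
o=robot.get_obs(); R=Ro.from_quat(o["tool_rot"]).as_matrix(); p=o["position"]
c=dict(np.load("w2.npz")); T=(cloud(c)-p)@R*1000
for v in (292,300,308,316): print(v,[(u,*T[v,u].round(0).astype(int)) for u in range(278,362,6)])
E
```

```text
time: 4.93
position: [0.4383, 0.1713, 0.019]
tool_rot: [0.498, 0.867, -0.0, -0.0]
ft_force: [0.5, -0.5, -0.3]
grip_width: 0.0006
grip_force: 0.0
292 [(278, np.int64(-7), np.int64(-20), np.int64(15)), (284, np.int64(12), np.int64(-13), np.int64(-29)), (290, np.int64(11), np.int64(-11), np.int64(-27)), (296, np.int64(10), np.int64(-8), np.int64(-25)), (302, np.int64(10), np.int64(-6), np.int64(-24)), (308, np.int64(-1), np.int64(-4), np.int64(1)), (314, np.int64(-1), np.int64(-1), np.int64(0)), (320, np.int64(-1), np.int64(2), np.int64(0)), (326, np.int64(-1), np.int64(5), np.int64(0)), (332, np.int64(10), np.int64(7), np.int64(-24)), (338, np.int64(10), np.int64(9), np.int64(-26)), (344, np.int64(11), np.int64(12), np.int64(-28)), (350, np.int64(-8), np.int64(18), np.int64(16)), (356, np.int64(-8), np.int64(21), np.int64(16))]
300 [(278, np.int64(-12), np.int64(-20), np.int64(16)), (284, np.int64(11), np.int64(-12), np.int64(-35)), (290, np.int64(11), np.int64(-10), np.int64(-35)), (296, np.int64(10), np.int64(-8), np.int64(-33)), (302, np.int64(10), np.int64(-5), np.int64(-32)), (308
[... 1129 characters left out ...]
4))]
316 [(278, np.int64(11), np.int64(-13), np.int64(-49)), (284, np.int64(11), np.int64(-11), np.int64(-49)), (290, np.int64(9), np.int64(-9), np.int64(-46)), (296, np.int64(10), np.int64(-7), np.int64(-46)), (302, np.int64(9), np.int64(-5), np.int64(-46)), (308, np.int64(-14), np.int64(-4), np.int64(1)), (314, np.int64(-14), np.int64(-1), np.int64(0)), (320, np.int64(-14), np.int64(2), np.int64(0)), (326, np.int64(-14), np.int64(5), np.int64(1)), (332, np.int64(10), np.int64(6), np.int64(-47)), (338, np.int64(9), np.int64(8), np.int64(-45)), (344, np.int64(10), np.int64(11), np.int64(-47)), (350, np.int64(11), np.int64(13), np.int64(-49)), (356, np.int64(34), np.int64(10), np.int64(-94))]
```

The closed fingers' lowest visible points are about 24 mm above the TCP, so they closed above the part. I'll check nose_length and the fingertip geometry.

```bash
python3 - <<'E'
from h import *
from rig import robot
from scipy.spatial.transform import Rotation as Ro
print("nose",robot.nose_length,[a for a in dir(robot) if a[0]!="_"])
c=dict(np.load("w1.npz")); p=np.array([.4435,.1622,.1538]); a=np.radians(110.3)
R=np.array([[np.cos(a),np.sin(a),0],[np.sin(a),-np.cos(a),0],[0,0,-1]])
T=(cloud(c)-p)@R*1000
for u in (218,226,234,406,414,422): print(u,[(v,*T[v,u].round(0).astype(int).tolist()) for v in range(284,312,5)])
V=np.array(c["view"]); print("cam in tool",((-V[:3,:3].T@V[:3,3]-p)@R*1000).round(0))
E
```

```text
nose 0.017 ['Unreachable', 'get_obs', 'hand_in', 'nose_length']
218 [(284, 12, -42, -21), (289, 11, -41, -24), (294, 11, -40, -29), (299, 12, -38, -35), (304, 10, -38, -37), (309, 10, -37, -39)]
226 [(284, 11, -39, -19), (289, 10, -38, -22), (294, 10, -37, -27), (299, 10, -36, -32), (304, 10, -35, -37), (309, 10, -34, -41)]
234 [(284, -59, -74, 152), (289, 10, -35, -20), (294, 10, -34, -26), (299, 9, -34, -28), (304, 6, -34, -28), (309, 5, -33, -30)]
406 [(284, -58, 79, 148), (289, 9, 39, -21), (294, 10, 38, -27), (299, 10, 37, -32), (304, 9, 36, -35), (309, 9, 35, -40)]
414 [(284, 11, 43, -19), (289, 11, 42, -25), (294, 11, 40, -30), (299, 11, 39, -34), (304, 10, 39, -36), (309, 9, 38, -40)]
422 [(284, -59, 93, 148), (289, -63, 93, 149), (294, -68, 94, 148), (299, 12, 42, -36), (304, 11, 42, -38), (309, 11, 40, -44)]
cam in tool [  78.    1. -180.]
```

The fingertips really sit about 19 mm behind the reported TCP, not 17 mm ahead of it, so I need to go about 36 mm lower. First I'll check the clearance under the gripper body.

```bash
python3 - <<'E'
from h import *
c=dict(np.load("w1.npz")); p=np.array([.4435,.1622,.1538]); a=np.radians(110.3)
R=np.array([[np.cos(a),np.sin(a),0],[np.sin(a),-np.cos(a),0],[0,0,-1]])
T=(cloud(c)-p)@R*1000; ok=c["depth"]>0
for nm,us,vs in [("left carriage",(20,150),(305,400)),("right carriage",(500,620),(305,400)),("rail",(150,480),(338,368)),("finger L",(170,240),(286,400)),("yellow",(240,600),(412,425))]:
    P=T[vs[0]:vs[1],us[0]:us[1]].reshape(-1,3); P=P[P[:,2]<60]; print(nm,len(P),P.min(0).round(0),P.max(0).round(0))
E
python3 -m pendant '[{"jaw":0.55,"linear":[0,0,0],"twist":0},{"jaw":0.55,"linear":[0,0,0],"twist":0},{"jaw":0.55,"linear":[0,0,0],"twist":0},{"jaw":0.55,"linear":[0,0,0],"twist":0},{"jaw":0.55,"linear":[0,0,0],"twist":0},{"jaw":0.55,"linear":[0,0,0],"twist":0},{"jaw":0.55,"linear":[0,0,0],"twist":0},{"jaw":0.55,"linear":[0,0,0],"twist":0}]'
```

```text
left carriage 12321 [  17.  -66. -180.] [ 78.   1. -95.]
right carriage 11323 [  22.    1. -180.] [ 78.  68. -94.]
rail 9900 [  27.  -36. -180.] [  78.   37. -101.]
finger L 5993 [ -10.  -47. -180.] [ 78.   1. -17.]
yellow 4680 [  22.  -14. -180.] [  78.   57. -113.]
time: 5.6
position: [0.4383, 0.1713, 0.0191]
tool_rot: [0.498, 0.867, 0.0, -0.0]
ft_force: [-0.2, -0.4, -0.4]
grip_width: 0.0441
grip_force: 0.0
```

The body is 75 mm behind the tips, so there is room. Descending slowly.

```bash
python3 -m pendant '[{"jaw":0.55,"linear":[0,0.1,1.2],"twist":0},{"jaw":0.55,"linear":[0,0,1.0],"twist":0},{"jaw":0.55,"linear":[0,0,0.5],"twist":0},{"jaw":0.55,"linear":[0,0,0.3],"twist":0},{"jaw":0.55,"linear":[0,0,0.2],"twist":0},{"jaw":0.55,"linear":[0,0,0],"twist":0},{"jaw":0.55,"linear":[0,0,0],"twist":0}]'
```

```text
time: 6.18
position: [0.4392, 0.1718, -0.0129]
tool_rot: [0.498, 0.867, -0.0, -0.0]
ft_force: [-0.7, 0.2, 0.2]
grip_width: 0.048
grip_force: 0.0
```

```bash
python3 -m pendant '[{"jaw":0,"linear":[0,0,0],"twist":0},{"jaw":0,"linear":[0,0,0],"twist":0},{"jaw":0,"linear":[0,0,0],"twist":0},{"jaw":0,"linear":[0,0,0],"twist":0},{"jaw":0,"linear":[0,0,0],"twist":0},{"jaw":0,"linear":[0,0,0],"twist":0},{"jaw":0,"linear":[0,0,-0.5],"twist":0},{"jaw":0,"linear":[0,0,-0.5],"twist":0},{"jaw":0,"linear":[0,0,0],"twist":0}]' 20
```

```text
time: 6.93
position: [0.4397, 0.1719, -0.002]
tool_rot: [0.498, 0.867, 0.0, 0.001]
ft_force: [-0.4, -0.4, 0.3]
grip_width: 0.02
grip_force: 20.0
```

Gripped at 20 mm with 20 N. Now up, across and turned to yaw 180.

```bash
python3 -m pendant '[{"jaw":0,"linear":[0,0,-3],"twist":0},{"jaw":0,"linear":[0,0,-3],"twist":0},{"jaw":0,"linear":[-2.1,1.35,0],"twist":0},{"jaw":0,"linear":[-2.1,1.35,0],"twist":0},{"jaw":0,"linear":[-2.1,1.35,0],"twist":0},{"jaw":0,"linear":[-2.1,1.35,0],"twist":0},{"jaw":0,"linear":[-2.1,1.35,0],"twist":0},{"jaw":0,"linear":[0,0,0],"twist":-6.6},{"jaw":0,"linear":[0,0,0],"twist":-6.6},{"jaw":0,"linear":[0,0,0],"twist":-6.6},{"jaw":0,"linear":[0,0,0],"twist":-6.6},{"jaw":0,"linear":[0,0,0],"twist":-6.6}]' && python3 -m pendant '[{"jaw":0,"linear":[0,0,0],"twist":-6.6},{"jaw":0,"linear":[0,0,0],"twist":-6.6},{"jaw":0,"linear":[0,0,0],"twist":-6.6},{"jaw":0,"linear":[0,0,0],"twist":-6.6},{"jaw":0,"linear":[0,0,0],"twist":0},{"jaw":0,"linear":[0,0,0],"twist":0},{"jaw":0,"linear":[0,0,0],"twist":0}]'; python3 go.py .551 .115 -.0065 180;  python3 - <<'E'
from rig import robot,cams
import cv2,numpy as np
c=cams.camera("wrist"); cv2.imwrite("pics/w3.png",c["color"]); np.savez("w3.npz",**c)
E
```

```text
time: 7.93
position: [0.5501, 0.1149, 0.0571]
tool_rot: [0.229, 0.973, -0.0, -0.0]
ft_force: [-0.8, 1.1, -0.9]
grip_width: 0.0199
grip_force: 20.0
time: 8.52
position: [0.5502, 0.115, 0.0571]
tool_rot: [0.005, 1.0, 0.0, -0.0]
ft_force: [-0.4, -0.6, -0.3]
grip_width: 0.0198
grip_force: 20.0
t=8.52 pos [0.5502 0.115  0.0571] yaw 179.5 q6 -1.55 w 0.0198 F [-0.4 -0.6 -0.3] | shift cm (current axes) [-0.08  0.    6.36] twist -0.5; tilt [-0.  0.]
```

View pics/w3.png

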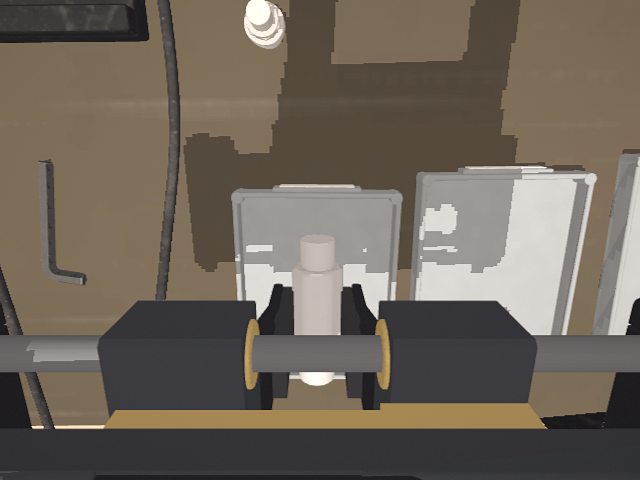

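The wrist view shows the attenuator held level at (318,300), over its tray, with a clear floor below. Lowering.

```bash
python3 -m pendant '[{"jaw":0,"linear":[-0.1,0,2],"twist":-0.5},{"jaw":0,"linear":[0,0,2],"twist":0},{"jaw":0,"linear":[0,0,1.2],"twist":0},{"jaw":0,"linear":[0,0,0.6],"twist":0},{"jaw":0,"linear":[0,0,0.3],"twist":0},{"jaw":0,"linear":[0,0,0.1],"twist":0},{"jaw":0,"linear":[0,0,0.1],"twist":0},{"jaw":0,"linear":[0,0,0],"twist":0},{"jaw":0,"linear":[0,0,0],"twist":0}]'
```

```text
time: 9.32
position: [0.5519, 0.115, -0.0053]
tool_rot: [-0.001, 1.0, 0.0, 0.001]
ft_force: [-0.3, -0.3, -0.2]
grip_width: 0.0197
grip_force: 20.0
```

```bash
python3 -m pendant '[{"jaw":0,"linear":[0,0,0.1],"twist":0},{"jaw":0,"linear":[0,0,0],"twist":0},{"jaw":0.4,"linear":[0,0,0],"twist":0},{"jaw":0.4,"linear":[0,0,0],"twist":0},{"jaw":0.4,"linear":[0,0,0],"twist":0},{"jaw":0.4,"linear":[0,0,0],"twist":0},{"jaw":0.4,"linear":[0,0,-2],"twist":0},{"jaw":0.4,"linear":[0,0,-3],"twist":0},{"jaw":0.5,"linear":[0,0,-3],"twist":0},{"jaw":0.5,"linear":[0,0,0],"twist":0},{"jaw":0.5,"linear":[0,0,0],"twist":0}]'; python3 go.py .4235 .0909 -.013 180;  python3 - <<'E'
from rig import robot,cams
import cv2,numpy as np
c=cams.camera("wrist"); np.savez("w4.npz",**c); 
from h import *
W=cloud(c);X,Y,Z=[W[...,i] for i in range(3)]; ok=c["depth"]>0
for nm,x,y,r,lo,hi in [("att",.552,.115,.03,.012,.04),("ad2",.4235,.091,.02,.03,.06)]:
    P=W[ok&(np.hypot(X-x,Y-y)<r)&(Z>lo)&(Z<hi)]; print(nm,len(P),P.min(0).round(3),P.max(0).round(3),P.mean(0).round(4))
E
```

```text
time: 10.23
position: [0.5529, 0.115, 0.0749]
tool_rot: [-0.001, 1.0, 0.0, 0.002]
ft_force: [-0.1, 0.8, -0.8]
grip_width: 0.0422
grip_force: 0.0
t=10.23 pos [0.5529 0.115  0.0749] yaw -179.9 q6 -1.57 w 0.0422 F [-0.1  0.8 -0.8] | shift cm (current axes) [12.98 -2.39  8.73] twist 0.1; tilt [0.005 0.   ]
att 2845 [0.522 0.105 0.013] [0.582 0.126 0.027] [0.5505 0.1152 0.0221]
ad2 496 [0.419 0.084 0.03 ] [0.43  0.095 0.038] [0.4246 0.0901 0.0355]
```

The attenuator lies flat in its tray, with its top at 25 mm. On to the right-hand adaptor at (.424,.0904).

```bash
python3 -m pendant '[{"jaw":0.55,"linear":[3.2,-0.6,0],"twist":0},{"jaw":0.55,"linear":[3.2,-0.6,0],"twist":0},{"jaw":0.55,"linear":[3.2,-0.6,0],"twist":0},{"jaw":0.55,"linear":[3.2,-0.6,0],"twist":0},{"jaw":0.55,"linear":[0,0,2],"twist":0},{"jaw":0.55,"linear":[0,0,1],"twist":0},{"jaw":0.55,"linear":[0,0,0],"twist":0},{"jaw":0.55,"linear":[0,0,0],"twist":0}]'; python3 go.py .4240 .0904 -.014 180
```

```text
time: 10.95
position: [0.4224, 0.0907, 0.042]
tool_rot: [-0.001, 1.0, 0.0, -0.002]
ft_force: [-0.6, 0.2, 0.9]
grip_width: 0.0479
grip_force: 0.0
t=10.95 pos [0.4224 0.0907 0.042 ] yaw -179.9 q6 -1.62 w 0.0479 F [-0.6  0.2  0.9] | shift cm (current axes) [-0.18 -0.03  5.6 ] twist 0.1; tilt [-0.003  0.   ]
```

```bash
python3 -m pendant '[{"jaw":0.55,"linear":[-0.1,0,1.5],"twist":0},{"jaw":0.55,"linear":[0,0,2],"twist":0},{"jaw":0.55,"linear":[0,0,1.3],"twist":0},{"jaw":0.55,"linear":[0,0,0.6],"twist":0},{"jaw":0.55,"linear":[0,0,0.2],"twist":0},{"jaw":0,"linear":[0,0,0],"twist":0},{"jaw":0,"linear":[0,0,0],"twist":0},{"jaw":0,"linear":[0,0,0],"twist":0},{"jaw":0,"linear":[0,0,0],"twist":0},{"jaw":0,"linear":[0,0,0],"twist":0},{"jaw":0,"linear":[0,0,0],"twist":0},{"jaw":0,"linear":[0,0,0],"twist":0}]' 20; python3 go.py .540 .245 0.06 180
```

```text
time: 11.95
position: [0.4248, 0.0908, -0.0125]
tool_rot: [-0.001, 1.0, 0.0, 0.001]
ft_force: [0.6, 0.9, 5.5]
grip_width: 0.0188
grip_force: 20.0
t=11.95 pos [ 0.4248  0.0908 -0.0125] yaw -179.9 q6 -1.62 w 0.0188 F [0.6 0.9 5.5] | shift cm (current axes) [-11.56  15.4   -7.24] twist 0.1; tilt [0.001 0.   ]
```

Gripped at 18.8 mm. The 5 N reaction upwards means I should stay a little higher. Carrying to the adaptor tray, target (.559,.222).

```bash
python3 -m pendant '[{"jaw":0,"linear":[0,0,-2],"twist":0},{"jaw":0,"linear":[0,0,-3],"twist":0},{"jaw":0,"linear":[0,0,-3],"twist":0},{"jaw":0,"linear":[-2.68,2.62,0],"twist":0},{"jaw":0,"linear":[-2.68,2.62,0],"twist":0},{"jaw":0,"linear":[-2.68,2.62,0],"twist":0},{"jaw":0,"linear":[-2.68,2.62,0],"twist":0},{"jaw":0,"linear":[-2.68,2.62,0],"twist":0},{"jaw":0,"linear":[0,0,0],"twist":0},{"jaw":0,"linear":[0,0,0],"twist":0},{"jaw":0,"linear":[0,0,0],"twist":0}]'; python3 go.py .559 .222 -.0055 180;  python3 - <<'E'
from rig import robot,cams
import cv2,numpy as np
c=cams.camera("wrist"); cv2.imwrite("pics/w5.png",c["color"]); np.savez("w5.npz",**c)
E
```

```text
time: 12.87
position: [0.5565, 0.2217, 0.0663]
tool_rot: [-0.001, 1.0, -0.0, -0.001]
ft_force: [-0.6, -0.1, 0.2]
grip_width: 0.0186
grip_force: 20.0
t=12.87 pos [0.5565 0.2217 0.0663] yaw -179.9 q6 -1.38 w 0.0186 F [-0.6 -0.1  0.2] | shift cm (current axes) [-0.27  0.04  7.18] twist 0.1; tilt [-0.003 -0.001]
```

View pics/w5.png

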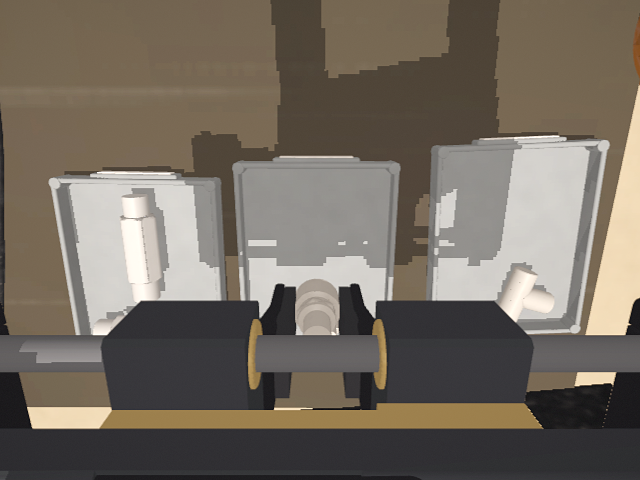

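The wrist view shows the adaptor upright between the fingers at (317,305), over the middle tray, and the attenuator lying in its tray at (140,240). Lowering and releasing.

```bash
python3 -m pendant '[{"jaw":0,"linear":[-0.2,0,2.5],"twist":0},{"jaw":0,"linear":[0,0,2.5],"twist":0},{"jaw":0,"linear":[0,0,1],"twist":0},{"jaw":0,"linear":[0,0,0.6],"twist":0},{"jaw":0,"linear":[0,0,0.3],"twist":0},{"jaw":0,"linear":[0,0,0.1],"twist":0},{"jaw":0,"linear":[0,0,0],"twist":0},{"jaw":0,"linear":[0,0,0],"twist":0}]'
```

```text
time: 13.58
position: [0.5609, 0.2221, -0.002]
tool_rot: [-0.001, 1.0, 0.0, 0.001]
ft_force: [0.9, -0.1, -0.1]
grip_width: 0.0187
grip_force: 20.0
```

```bash
python3 -m pendant '[{"jaw":0,"linear":[0,0,0.15],"twist":0},{"jaw":0,"linear":[0,0,0.1],"twist":0},{"jaw":0,"linear":[0,0,0.1],"twist":0},{"jaw":0,"linear":[0,0,0],"twist":0}]'
```

```text
time: 13.92
position: [0.5603, 0.2221, -0.0063]
tool_rot: [-0.001, 1.0, 0.0, 0.0]
ft_force: [0.5, 0.3, -0.4]
grip_width: 0.0184
grip_force: 20.0
```

```bash
python3 -m pendant '[{"jaw":0.35,"linear":[0,0,0],"twist":0},{"jaw":0.35,"linear":[0,0,0],"twist":0},{"jaw":0.35,"linear":[0,0,0],"twist":0},{"jaw":0.35,"linear":[0,0,0],"twist":0},{"jaw":0.35,"linear":[0,0,-1.5],"twist":0},{"jaw":0.35,"linear":[0,0,-3],"twist":0},{"jaw":0.4,"linear":[0,0,-3.5],"twist":0},{"jaw":0.55,"linear":[3.0,2.2,0],"twist":0},{"jaw":0.55,"linear":[3.0,2.2,0],"twist":0},{"jaw":0.55,"linear":[3.0,2.2,0],"twist":0},{"jaw":0.55,"linear":[0,0,0],"twist":0},{"jaw":0.55,"linear":[0,0,0],"twist":0}]'; python3 - <<'E'
from rig import robot,cams
import cv2
from h import *
c=cams.camera("wrist"); np.savez("w6.npz",**c); t=cams.camera("top"); np.savez("t6.npz",**t)
W=cloud(c);X,Y,Z=[W[...,i] for i in range(3)]; ok=c["depth"]>0
for nm,x,y,r,lo,hi in [("ad2",.56,.222,.02,.036,.06),("ad1",.3945,.3457,.02,.03,.06),("tee",.372,.255,.03,.008,.02)]:
    P=W[ok&(np.hypot(X-x,Y-y)<r)&(Z>lo)&(Z<hi)]; print(nm,len(P), len(P) and (P.min(0).round(3),P.max(0).round(3),P.mean(0).round(4)))
E
python3 go.py .3945 .3457 -.012 180
```

```text
time: 14.92
position: [0.468, 0.2888, 0.0737]
tool_rot: [-0.003, 1.0, -0.0, -0.0]
ft_force: [0.6, -0.8, 0.8]
grip_width: 0.0476
grip_force: 0.0
ad2 0 0
ad1 392 (array([0.39, 0.34, 0.03]), array([0.4  , 0.351, 0.038]), array([0.3952, 0.3449, 0.0354]))
tee 2189 (array([0.352, 0.239, 0.008]), array([0.388, 0.274, 0.016]), array([0.3714, 0.2559, 0.0124]))
t=15.02 pos [0.4712 0.288  0.0738] yaw -179.9 q6 -1.23 w 0.0479 F [ 0.1 -0.3  0.3] | shift cm (current axes) [7.67 5.78 8.57] twist 0.1; tilt [0.002 0.   ]
```

```bash
python3 -m pendant '[{"jaw":0.55,"linear":[2.54,1.9,0],"twist":0},{"jaw":0.55,"linear":[2.54,1.9,0],"twist":0},{"jaw":0.55,"linear":[2.54,1.9,0],"twist":0},{"jaw":0.55,"linear":[0,0,3],"twist":0},{"jaw":0.55,"linear":[0,0,0],"twist":0},{"jaw":0.55,"linear":[0,0,0],"twist":0},{"jaw":0.55,"linear":[0,0,0],"twist":0}]'; python3 go.py .3948 .3452 -.012 180; python3 - <<'E'
from rig import robot,cams
import cv2
c=cams.camera("top"); cv2.imwrite("pics/t7.png",cv2.resize(c["color"][170:350,200:430],None,fx=3,fy=3,interpolation=cv2.INTER_CUBIC))
E
```

```text
time: 15.6
position: [0.3957, 0.3443, 0.0439]
tool_rot: [-0.0, 1.0, 0.0, 0.001]
ft_force: [0.7, 0.1, 1.0]
grip_width: 0.0481
grip_force: 0.0
t=15.60 pos [0.3957 0.3443 0.0439] yaw -180.0 q6 -1.07 w 0.0481 F [0.7 0.1 1. ] | shift cm (current axes) [0.1  0.09 5.59] twist 0.0; tilt [0.001 0.   ]
```

View pics/t7.png

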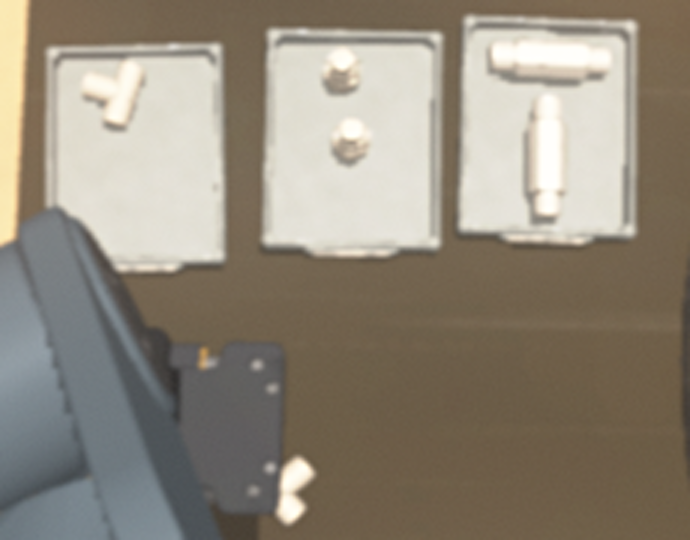

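The top crop shows the attenuator (545,155) lying clear of its sample and adaptor 2 upright (350,140) below the sample (341,70). Now I'll grip adaptor 1.

```bash
python3 -m pendant '[{"jaw":0.55,"linear":[0.1,0.05,1.5],"twist":0},{"jaw":0.55,"linear":[0,0,2],"twist":0},{"jaw":0.55,"linear":[0,0,1.2],"twist":0},{"jaw":0.55,"linear":[0,0,0.6],"twist":0},{"jaw":0.55,"linear":[0,0,0.2],"twist":0},{"jaw":0,"linear":[0,0,0],"twist":0},{"jaw":0,"linear":[0,0,0],"twist":0},{"jaw":0,"linear":[0,0,0],"twist":0},{"jaw":0,"linear":[0,0,0],"twist":0},{"jaw":0,"linear":[0,0,0],"twist":0},{"jaw":0,"linear":[0,0,0],"twist":0},{"jaw":0,"linear":[0,0,0],"twist":0}]' 20; python3 go.py .524 .222 0.06 180
```

```text
time: 16.65
position: [0.393, 0.3454, -0.0109]
tool_rot: [-0.001, 1.0, 0.0, 0.0]
ft_force: [-0.7, -0.7, 3.7]
grip_width: 0.0189
grip_force: 20.0
t=16.65 pos [ 0.393   0.3454 -0.0109] yaw -179.9 q6 -1.07 w 0.0189 F [-0.7 -0.7  3.7] | shift cm (current axes) [-13.08 -12.36  -7.09] twist 0.1; tilt [0.001 0.   ]
```

```bash
python3 -m pendant '[{"jaw":0,"linear":[0,0,-2],"twist":0},{"jaw":0,"linear":[0,0,-3],"twist":0},{"jaw":0,"linear":[0,0,-3],"twist":0},{"jaw":0,"linear":[-2.6,-2.46,0],"twist":0},{"jaw":0,"linear":[-2.6,-2.46,0],"twist":0},{"jaw":0,"linear":[-2.6,-2.46,0],"twist":0},{"jaw":0,"linear":[-2.6,-2.46,0],"twist":0},{"jaw":0,"linear":[-2.6,-2.46,0],"twist":0},{"jaw":0,"linear":[0,0,0],"twist":0},{"jaw":0,"linear":[0,0,0],"twist":0},{"jaw":0,"linear":[0,0,0],"twist":0}]'; python3 go.py .524 .222 -.0055 180
```

```text
time: 17.57
position: [0.5217, 0.2223, 0.0681]
tool_rot: [-0.001, 1.0, -0.0, -0.001]
ft_force: [-0.1, 0.5, -0.9]
grip_width: 0.0193
grip_force: 20.0
t=17.57 pos [0.5217 0.2223 0.0681] yaw -179.9 q6 -1.37 w 0.0193 F [-0.1  0.5 -0.9] | shift cm (current axes) [-0.24 -0.03  7.36] twist 0.1; tilt [-0.002 -0.   ]
```

```bash
python3 -m pendant '[{"jaw":0,"linear":[-0.1,0,2.5],"twist":0},{"jaw":0,"linear":[0,0,2.5],"twist":0},{"jaw":0,"linear":[0,0,1],"twist":0},{"jaw":0,"linear":[0,0,0.6],"twist":0},{"jaw":0,"linear":[0,0,0.3],"twist":0},{"jaw":0,"linear":[0,0,0.1],"twist":0},{"jaw":0,"linear":[0,0,0.1],"twist":0},{"jaw":0,"linear":[0,0,0],"twist":0},{"jaw":0,"linear":[0,0,0],"twist":0}]'
```

```text
time: 18.32
position: [0.5245, 0.2226, -0.0016]
tool_rot: [-0.001, 1.0, 0.0, 0.001]
ft_force: [-0.1, 0.4, -0.4]
grip_width: 0.0192
grip_force: 20.0
```

```bash
python3 -m pendant '[{"jaw":0,"linear":[0,0,0.15],"twist":0},{"jaw":0,"linear":[0,0,0.1],"twist":0},{"jaw":0,"linear":[0,0,0],"twist":0},{"jaw":0,"linear":[0,0,0],"twist":0}]'
```

```text
time: 18.65
position: [0.5241, 0.2224, -0.0049]
tool_rot: [-0.001, 1.0, 0.0, 0.0]
ft_force: [1.2, 0.4, 0.7]
grip_width: 0.0192
grip_force: 20.0
```

```bash
python3 -m pendant '[{"jaw":0.35,"linear":[0,0,0],"twist":0},{"jaw":0.35,"linear":[0,0,0],"twist":0},{"jaw":0.35,"linear":[0,0,0],"twist":0},{"jaw":0.35,"linear":[0,0,0],"twist":0},{"jaw":0.35,"linear":[0,0,-1.5],"twist":0},{"jaw":0.35,"linear":[0,0,-3],"twist":0},{"jaw":0.4,"linear":[0,0,-3.5],"twist":0},{"jaw":0.65,"linear":[3.0,0.8,0],"twist":0},{"jaw":0.65,"linear":[3.0,0.8,0],"twist":0},{"jaw":0.65,"linear":[3.0,0.8,0],"twist":0},{"jaw":0.65,"linear":[0,0,0],"twist":7},{"jaw":0.65,"linear":[0,0,0],"twist":7}]' && python3 -m pendant '[{"jaw":0.65,"linear":[0,0,0],"twist":7},{"jaw":0.65,"linear":[0,0,0],"twist":7},{"jaw":0.65,"linear":[0,0,0],"twist":7},{"jaw":0.65,"linear":[0,0,0],"twist":7},{"jaw":0.65,"linear":[0,0,0],"twist":2},{"jaw":0.65,"linear":[0,0,0],"twist":0},{"jaw":0.65,"linear":[0,0,0],"twist":0}]'; python3 - <<'E'
from rig import robot,cams
from h import *
c=cams.camera("wrist"); np.savez("w8.npz",**c)
W=cloud(c);X,Y,Z=[W[...,i] for i in range(3)]; ok=c["depth"]>0
P=W[ok&(np.hypot(X-.371,Y-.256)<.032)&(Z>.009)&(Z<.02)]
r=cv2.minAreaRect(P[:,:2].astype(np.float32)); print(np.round(r[0],4),np.round(r[1],4),r[2],len(P))
s=np.array([np.cos(np.radians(-44)),np.sin(np.radians(-44))]); b=np.array([-s[1],s[0]])
for th in (-50,-47,-44,-41,-38):
    s=np.array([np.cos(np.radians(th)),np.sin(np.radians(th))]); b=np.array([-s[1],s[0]])
    u=(P[:,:2]-[.371,.256])@s; v=(P[:,:2]-[.371,.256])@b
    cb=np.array([.371,.256])+s*(u.min()+.007)+b*(v.max()+v.min())/2
    print(th,"ext",np.ptp(u).round(4),np.ptp(v).round(4),"bar ctr",cb.round(4))
E
python3 go.py .3685 .259 -.012 136
```

```text
time: 19.65
position: [0.431, 0.2465, 0.0752]
tool_rot: [0.123, 0.992, -0.0, -0.001]
ft_force: [0.5, -0.2, -0.8]
grip_width: 0.0546
grip_force: 0.0
time: 20.23
position: [0.4339, 0.2463, 0.0751]
tool_rot: [0.373, 0.928, -0.0, -0.0]
ft_force: [0.6, 0.1, 0.0]
grip_width: 0.0565
grip_force: 0.0
[0.3734 0.2532] [0.0343 0.029 ] 42.2962646484375 1784
-50 ext 0.0296 0.0345 bar ctr [0.368  0.2591]
-47 ext 0.0292 0.0343 bar ctr [0.3683 0.2589]
-44 ext 0.0299 0.0343 bar ctr [0.3679 0.2594]
-41 ext 0.0308 0.0347 bar ctr [0.3673 0.2598]
-38 ext 0.0315 0.035 bar ctr [0.3667 0.2602]
t=20.28 pos [0.4338 0.2463 0.0751] yaw 136.2 q6 -0.51 w 0.0566 F [ 0.4  0.5 -1. ] | shift cm (current axes) [ 5.6  -3.61  8.71] twist 0.2; tilt [-0. -0.]
```

The tee's stem points at -47°, its extents of 29 × 34 mm match, and its bar centre is (.3682,.259). Going there with a 3° twist.

```bash
python3 -m pendant '[{"jaw":0.65,"linear":[1.9,-1.2,0],"twist":0},{"jaw":0.65,"linear":[1.9,-1.2,0],"twist":0},{"jaw":0.65,"linear":[1.85,-1.2,0],"twist":0},{"jaw":0.65,"linear":[0,0,3],"twist":3},{"jaw":0.65,"linear":[0,0,2],"twist":0},{"jaw":0.65,"linear":[0,0,0],"twist":0},{"jaw":0.65,"linear":[0,0,0],"twist":0},{"jaw":0.65,"linear":[0,0,0],"twist":0}]'; python3 go.py .3682 .259 -.0115 133
```

```text
time: 20.95
position: [0.3688, 0.2596, 0.0255]
tool_rot: [0.398, 0.918, 0.0, 0.0]
ft_force: [0.1, 0.3, 0.8]
grip_width: 0.0566
grip_force: 0.0
t=20.95 pos [0.3688 0.2596 0.0255] yaw 133.1 q6 -0.39 w 0.0566 F [0.1 0.3 0.8] | shift cm (current axes) [-0.   -0.09  3.7 ] twist 0.1; tilt [0.001 0.   ]
```

```bash
python3 -m pendant '[{"jaw":0.65,"linear":[0,-0.1,1.5],"twist":0},{"jaw":0.65,"linear":[0,0,1.2],"twist":0},{"jaw":0.65,"linear":[0,0,0.7],"twist":0},{"jaw":0.65,"linear":[0,0,0.3],"twist":0},{"jaw":0.65,"linear":[0,0,0],"twist":0},{"jaw":0,"linear":[0,0,0],"twist":0},{"jaw":0,"linear":[0,0,0],"twist":0},{"jaw":0,"linear":[0,0,0],"twist":0},{"jaw":0,"linear":[0,0,0],"twist":0},{"jaw":0,"linear":[0,0,0],"twist":0},{"jaw":0,"linear":[0,0,0],"twist":0},{"jaw":0,"linear":[0,0,0],"twist":0}]' 20; python3 go.py .53 .342 0.06 133
```

```text
time: 21.95
position: [0.3677, 0.2589, -0.0117]
tool_rot: [0.398, 0.917, 0.0, 0.0]
ft_force: [0.2, 0.3, 3.5]
grip_width: 0.0334
grip_force: 20.0
t=21.95 pos [ 0.3677  0.2589 -0.0117] yaw 133.1 q6 -0.39 w 0.0334 F [0.2 0.3 3.5] | shift cm (current axes) [-5.03 17.53 -7.15] twist 0.1; tilt [0.001 0.   ]
```

Gripped at 33.4 mm on the bar ends. Carrying to the tee tray, target (.531,.342).

```bash
python3 -m pendant '[{"jaw":0,"linear":[0,0,-2],"twist":0},{"jaw":0,"linear":[0,0,-3],"twist":0},{"jaw":0,"linear":[0,0,-3],"twist":0},{"jaw":0,"linear":[-1.0,3.5,0],"twist":0},{"jaw":0,"linear":[-1.0,3.5,0],"twist":0},{"jaw":0,"linear":[-1.0,3.5,0],"twist":0},{"jaw":0,"linear":[-1.0,3.5,0],"twist":0},{"jaw":0,"linear":[-1.0,3.5,0],"twist":0},{"jaw":0,"linear":[0,0,0],"twist":0},{"jaw":0,"linear":[0,0,0],"twist":0},{"jaw":0,"linear":[0,0,0],"twist":0}]'; python3 go.py .531 .342 -.005 133; python3 - <<'E'
from rig import robot,cams
from h import *
c=dict(np.load("w5.npz")); W=cloud(c);X,Y,Z=[W[...,i] for i in range(3)]
P=W[(c["depth"]>0)&(X>.54)&(X<.62)&(Y>.30)&(Y<.38)&(Z>.012)&(Z<.03)&(abs(X-.58)<.025)]; print("sample",P.min(0).round(3),P.max(0).round(3),P.mean(0).round(3))
c=cams.camera("wrist"); cv2.imwrite("pics/w9.png",c["color"])
E
```

```text
time: 22.87
position: [0.5277, 0.3412, 0.0671]
tool_rot: [0.398, 0.917, -0.001, -0.001]
ft_force: [-0.2, -0.2, -0.1]
grip_width: 0.0334
grip_force: 20.0
t=22.87 pos [0.5277 0.3412 0.0671] yaw 133.1 q6 -0.36 w 0.0334 F [-0.2 -0.2 -0.1] | shift cm (current axes) [-0.17  0.32  7.21] twist 0.1; tilt [-0.003 -0.001]
sample [0.565 0.337 0.012] [0.605 0.38  0.022] [0.582 0.351 0.018]
```

View pics/w9.png

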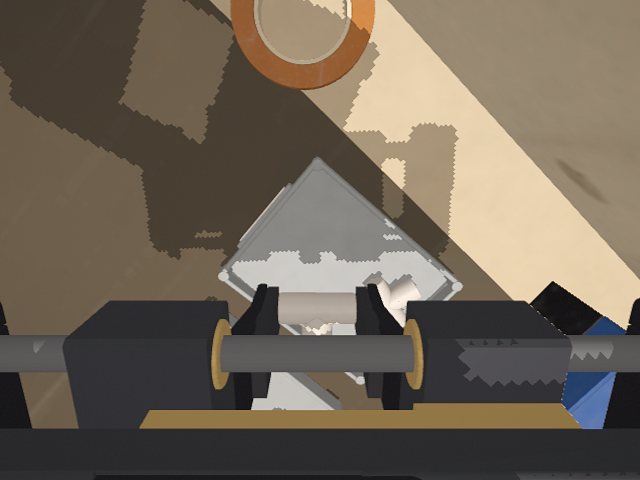

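The wrist view shows the tee held level at (318,308). At this angle the right finger would come close to the sample at (395,292), so I'll turn the bar parallel to the near wall and set it nearer that wall, at (.516,.340).

```bash
python3 -m pendant '[{"jaw":0,"linear":[0,0,0],"twist":-6.8},{"jaw":0,"linear":[0,0,0],"twist":-6.8},{"jaw":0,"linear":[0,0,0],"twist":-6.8},{"jaw":0,"linear":[0,0,0],"twist":-6.8},{"jaw":0,"linear":[0,0,0],"twist":-6.8},{"jaw":0,"linear":[0,0,0],"twist":-6.8},{"jaw":0,"linear":[0,0,0],"twist":-6.8},{"jaw":0,"linear":[1.0,-0.1,0],"twist":0},{"jaw":0,"linear":[0,0,2],"twist":0},{"jaw":0,"linear":[0,0,0],"twist":0},{"jaw":0,"linear":[0,0,0],"twist":0},{"jaw":0,"linear":[0,0,0],"twist":0}]'; python3 go.py .516 .340 -.005 181
```

```text
time: 23.92
position: [0.5187, 0.3406, 0.0483]
tool_rot: [-0.006, 1.0, -0.0, -0.0]
ft_force: [0.6, 0.2, -1.1]
grip_width: 0.0337
grip_force: 20.0
t=23.92 pos [0.5187 0.3406 0.0483] yaw -179.4 q6 -1.18 w 0.0337 F [ 0.6  0.2 -1.1] | shift cm (current axes) [ 0.27 -0.06  5.33] twist -0.4; tilt [-0.001 -0.   ]
```

```bash
python3 -m pendant '[{"jaw":0,"linear":[0.2,-0.05,1.5],"twist":0},{"jaw":0,"linear":[0,0,1.5],"twist":0},{"jaw":0,"linear":[0,0,1],"twist":0},{"jaw":0,"linear":[0,0,0.6],"twist":0},{"jaw":0,"linear":[0,0,0.3],"twist":0},{"jaw":0,"linear":[0,0,0.1],"twist":0},{"jaw":0,"linear":[0,0,0.1],"twist":0},{"jaw":0,"linear":[0,0,0],"twist":0},{"jaw":0,"linear":[0,0,0],"twist":0}]'
```

```text
time: 24.67
position: [0.5179, 0.3404, -0.0024]
tool_rot: [-0.006, 1.0, 0.0, 0.001]
ft_force: [-1.0, -0.7, -0.1]
grip_width: 0.0336
grip_force: 20.0
```

```bash
python3 -m pendant '[{"jaw":0,"linear":[0,0,0.15],"twist":0},{"jaw":0,"linear":[0,0,0.1],"twist":0},{"jaw":0,"linear":[0,0,0],"twist":0},{"jaw":0,"linear":[0,0,0],"twist":0}]'
```

```text
time: 25.0
position: [0.5174, 0.3402, -0.0054]
tool_rot: [-0.006, 1.0, -0.0, -0.0]
ft_force: [-0.5, 0.6, -0.2]
grip_width: 0.0335
grip_force: 20.0
```

Release, lift, and back off for a last look.

```bash
python3 -m pendant '[{"jaw":0.47,"linear":[0,0,0],"twist":0},{"jaw":0.47,"linear":[0,0,0],"twist":0},{"jaw":0.47,"linear":[0,0,0],"twist":0},{"jaw":0.47,"linear":[0,0,0],"twist":0},{"jaw":0.47,"linear":[0,0,-1.5],"twist":0},{"jaw":0.47,"linear":[0,0,-3],"twist":0},{"jaw":0.47,"linear":[0,0,-4],"twist":0},{"jaw":0.47,"linear":[0,0,-4],"twist":0},{"jaw":0.47,"linear":[3,-2.5,0],"twist":0},{"jaw":0.47,"linear":[3,-2.5,0],"twist":0},{"jaw":0.47,"linear":[3,-2.5,0],"twist":0},{"jaw":0.47,"linear":[0,-3,0],"twist":0}]' && python3 -m pendant '[{"jaw":0.47,"linear":[0,-4,-1],"twist":0},{"jaw":0.47,"linear":[0,-4,-1],"twist":0},{"jaw":0.47,"linear":[0,-4,-1],"twist":0},{"jaw":0.47,"linear":[0,-4,0],"twist":0},{"jaw":0.47,"linear":[0,-4,0],"twist":0},{"jaw":0.47,"linear":[0,-4,0],"twist":0},{"jaw":0.47,"linear":[0,0,0],"twist":0},{"jaw":0.47,"linear":[0,0,0],"twist":0}]'; python3 - <<'E'
from rig import cams
from h import *
c=cams.camera("top"); cv2.imwrite("pics/t10.png",cv2.resize(c["color"][160:350,200:430],None,fx=3,fy=3,interpolation=cv2.INTER_CUBIC))
W=cloud(c); X,Y,Z=[W[...,i] for i in range(3)]
for nm,x,y,r in [("tee",.521,.34,.03),("ad1",.524,.222,.016),("ad2",.560,.222,.016),("att",.551,.115,.03)]:
    P=W[(c["depth"]>0)&(np.hypot(X-x,Y-y)<r)&(Z>.010)]; print(nm,P.mean(0).round(4),"zmax",P[:,2].max().round(4))
E
```

```text
time: 26.0
position: [0.4203, 0.2331, 0.1194]
tool_rot: [-0.008, 1.0, -0.001, -0.004]
ft_force: [0.3, 0.1, -0.4]
grip_width: 0.0414
grip_force: 0.0
time: 26.67
position: [0.4322, -0.0081, 0.1498]
tool_rot: [-0.003, 1.0, -0.0, 0.0]
ft_force: [-0.5, 0.9, 0.1]
grip_width: 0.0408
grip_force: 0.0
tee [0.5216 0.3401 0.0185] zmax 0.0241
ad1 [0.5233 0.2232 0.0294] zmax 0.0445
ad2 [0.5561 0.2226 0.0287] zmax 0.0452
att [0.5507 0.1165 0.022 ] zmax 0.0281
```

View pics/t10.png

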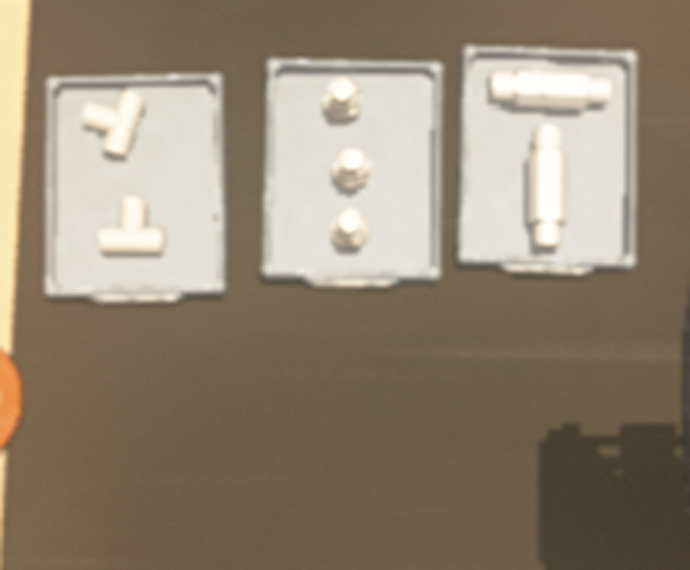

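The top crop shows all four parts on their tray floors. The tee is flat at (132,228), the adaptors are upright at (350,170) and (349,230), and the attenuator is flat at (545,187). The samples haven't moved and the arm is clear.

```bash
python3 -c "
from rig import robot
print(robot.hand_in())"
```

```text
the job is handed in; nothing more can be done
None
```

All four loose parts are in their matching trays: both adaptors upright, the attenuator and tee lying flat, the three samples unmoved; job handed in at about 27 s of the 96 s allowed.

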